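# Lid on the denture box and pump the ratchet clamp

### The job

The yellow denture box lies in the bar clamp for a repair: stand its loose yellow lid upright on the clamp's wooden board between the box's open mouth and the rubber pad, squarely in front of the mouth, and let go of it. Then pump the green ratchet trigger, never pushing the jaw or its pad themselves, until the pad has pushed the lid against the box, and squeeze gently until the spring-loaded pad is pushed in about half-way of its travel, never near its stop. Finish while still holding the trigger at that squeeze, and leave the other bathroom things where they stand.

Things in the scene. Friction and masses are not known exactly. Their poses are not given: they have to be found in the camera images.
- clamp: Fixed bar clamp on a wooden board 100 mm wide (own x), 312 mm long (own y, -140 to +172), its top 10 mm above the counter. Origin: on the counter under the clamp's axis. Own +y is the closing direction, trigger to box; z is up. Grey housing: 50 mm wide, y -54 to -24, 60 mm tall. Grey end stop behind the box: 70 mm tall. The steel bar's tail reaches y = -200 when the jaw is back.
- box_mouth (a point): Centre of the mouth of the yellow denture box, fixed on its side in the clamp: 35 mm above the counter, clamp y = +110 mm, x = 0. Box 64 mm wide (x), 50 mm high, 45 mm deep (top 60 mm above the counter); the mouth faces clamp -y, toward the pad. Axes as the clamp's.
- lid_center (a point): Centre (half-way up) of the loose yellow lid, a flat plate standing on edge: 64 mm wide (own x), 14 mm thick (own y), 50 mm tall (own z, up); 50 g or so. Both faces are alike, so either may face the box. It may be held by its thickness or, clear of box and pad, by its width.
- pad_face (a point): Centre of the face of the black rubber pad (50 mm wide, 10 thick, 40 high, 35 mm above the counter), facing clamp +y toward the mouth, 72 to 92 mm from it at the start. The pad rides on springs ahead of the dark steel jaw plate; the 16 mm open gap between them shrinks as the pad is pushed in.
- jaw (a joint): Advance of jaw and bar in m along clamp +y; starts at 0 to 0.020. The free pad's face is at clamp y = 18 mm + jaw, so with the 14 mm lid against the box the pad starts being pushed in at jaw = 0.078. Bar friction of 3 N keeps it in place, but with the trigger let go it cannot keep the pad pushed in more than about 2.5 mm: the rest springs back.
- pad (a joint): How far the pad is pushed in towards the jaw, in m: 0 free, 0.016 at its stop; half-way is 0.008. Spring: 1 N to start, then 0.8 N per mm (7.4 N half-way).
- trigger (a joint): Travel of the green trigger in m along clamp +y: 0 at rest, 0.023 fully pumped. A spring (2.5 to 4 N) returns it. Towards +y it takes the bar along 1 to 1 by a ratchet of 5 mm pitch, after up to 5 mm of free travel; going back it leaves the bar and must return all the way for a full new stroke. A full stroke moves the jaw 15 to 23 mm, usually 20. Pumping takes up to 15 N.
- trigger_grip (a point): Middle of the upper part of the green trigger's upright tab, 92 mm above the counter (at trigger 0: clamp y = -94 mm, x = 0). Tab 30 mm wide (clamp x), 10 mm thick (clamp y), from 62 to 112 mm above the counter, clear all round: pinch it from above across its thickness, or push it from its -y side. Moves with the trigger. Axes as the clamp's.
- brush: Bystander: wooden nail brush 85 x 38 x 45 mm, bristles down. Origin: centre of its underside.
- jar: Bystander: open glass jar, 68 mm across, 85 mm tall. Origin: centre of its underside.
- hair_clip: Bystander: flat metal hair clip 62 x 14 x 11 mm. Origin: centre of its underside.
- tube_holder: Bystander: closed cream tube holder, white box 62 x 42 x 84 mm with a blue lid. Origin: centre of its underside.
- beaker: Bystander: blue ceramic tooth beaker, 72 mm across, 90 mm tall. Origin: centre of its underside.

How it is judged:
By the outcome, as a careful person would: the job done as asked, in the order asked, and still so for the second after the job is handed in, while the arm keeps its last pose, push and grip.
It also fails if it takes over 64 s, if anything falls off the work surface, if the arm or the gripper's body presses on something with over 40 N, if the wrist force passes 120 N, or if a joint passes its speed limit or range.

### The arm

A 6-joint arm with a two-finger parallel gripper is mounted at the origin on the work surface. World frame = base frame: x ahead of the robot, y to its left, z up, the work surface at z = 0. Lengths are in m, angles in rad, forces in N, time in s.
With the tool pointing down it reaches from about 0.275 to 0.875 m from the base axis. Payload 12.5 kg.
Tool frame: the origin (TCP) lies on the centre line of the jaws, within the pads' length; the fingertips stand r.finger_overhang ahead of it and the grasp point (between the pads) lies 3 mm ahead of it (r.finger_overhang is the distance from the TCP to the fingertips, in m); z points along the fingers, y is the direction in which the jaws open and shut (so a half turn about z gives the same grasp; the last joint's range is limited). The gripper opens to 85 mm and grips with 20 to 120 N. Pads are 22 mm wide; open, the fingers measure 114 mm over their backs; the gripper's body (76 mm by 85 mm) begins 54 mm behind the grasp point. The pads swing forward as they close: fully open they stand 13 mm farther back than shut.
Start: joints at [1.111, 0.351, 1.652, -0, 1.139, -0.085], TCP at [0.201, 0.512, 0.253] pointing down, gripper open.
Joint ranges: [-2.75, 2.75], [-0.79, 2.1], [0.01, 2.65], [-1.57, 4.71], [0.07, 3.14], [-2.87, 2.87]. Speed limits (rad/s): [2.22, 2.22, 2.79, 3.14, 3.14, 3.14].

### API

Orientations are given as a unit quaternion [x, y, z, w].
In Python, from cell import r, optics gives the robot as it stands. The module is installed in compiled form; this text tells all that it offers. Calls block until the motion is done:
- r.move_to(position, orientation): joint-space move of the TCP to a pose.
- r.move_linear(position, rot=None, vel=0.15): straight line of the TCP; rot=None keeps the orientation; vel is the mean speed in m/s.
- r.set_joints(angles): joint-space move.
- r.set_gripper(opening, squeeze=None): opening from 0.0 (shut) to 1.0 (fully open); squeeze is the grip in N (None keeps the last); returns when the fingers have stopped.
- r.sleep(seconds).
- r.inverse_kinematics(position, orientation): joint angles nearest the present ones, or None.
- optics.get_image(name): name is "scene" or "top" or "wrist"; returns a dict with "pixels" (384x512x3 uint8, red, green, blue), "depth" (384x512 float32, m along the optical axis (not along the pixel's ray), 0 where there is no reading), "fx", "fy", "cx", "cy" (pixels), "D" ([k1, k2, p1, p2, k3] as OpenCV has them; the pictures are not rectified), "camera_from_world" (4x4, takes a point from world to camera coordinates); the wrist camera has in their place "mount" (4x4, takes a point from camera to tool coordinates, whose origin is the TCP and whose axes are the flange's). Camera axes: x right, y down, z forward; pixel columns grow to the right and rows downward; lengths in m; the calibration is good to about 2 mm. A picture is of the moment at which its call begins: read the wrist's pose just before it.
A pose or a line that the arm cannot do raises r.PlanningError and nothing moves.
- r.hand_in(): hands the job in, once; it reports no verdict.
Readings, each from a call of its own:
- r.current_t(): time.
- r.current_q(): joint angles.
- r.current_qvel(): joint speeds.
- r.current_effort(): joint torques, N m.
- r.current_tool_pos(): TCP position.
- r.current_ee_rot(): TCP orientation.
- r.current_contact_force(): force on the tool from outside, world axes, zero at the start.
- r.current_torque(): the same for the moment, N m.
- r.current_opening(): opening from 0.0 (shut) to 1.0 (fully open).
Only numpy, scipy, OpenCV 4.12 (cv2) and the standard library are available. Lean on these libraries where they do the work, as an engineer would, in place of code of your own. Each camera call takes 0.05 s, during which the arm holds its last target.

## Working session

There is one attempt and no reset: what is moved stays moved. The work goes in short steps, each a Python script; the robot and the scene stay as the last script left them, time stands still between calls to the robot, and variables do not carry over. Pictures are saved under pics/ and viewed, and the job is handed in when it is done.

```bash
mkdir -p pics; cat > h.py <<'E'
import numpy as np, cv2
from cell import r, optics
from scipy.spatial.transform import Rotation as R
def snap(n,f):
    T=(r.current_tool_pos(),r.current_ee_rot()); d=optics.get_image(n)
    cv2.imwrite('pics/'+f,cv2.cvtColor(d['pixels'],cv2.COLOR_RGB2BGR))
    np.save('pics/'+f[:-4]+'_d.npy',d['depth'])
    if n=='wrist':
        M=np.eye(4);M[:3,:3]=R.from_quat(T[1]).as_matrix();M[:3,3]=T[0]
        d['wfc']=M@np.array(d['mount'])
    else: d['wfc']=np.linalg.inv(d['camera_from_world'])
    return d
def ray(d,uv):
    K=np.array([[d['fx'],0,d['cx']],[0,d['fy'],d['cy']],[0,0,1.]])
    p=cv2.undistortPoints(np.array(uv,float).reshape(-1,1,2),K,np.array(d['D'],float))[:,0]
    v=np.c_[p,np.ones(len(p))]@d['wfc'][:3,:3].T
    return d['wfc'][:3,3],v
def onplane(d,uv,z):
    o,v=ray(d,uv); return o+v*((z-o[2])/v[:,2])[:,None]
def cloud(d,mask=None):
    dep=d['depth']; m=dep>0
    if mask is not None: m&=mask
    ys,xs=np.nonzero(m); o,v=ray(d,np.c_[xs,ys]); return o+v*dep[ys,xs][:,None], np.c_[xs,ys]
E
python3 - <<'E'
from h import *
for n in('scene','top','wrist'):
    d=snap(n,n+'0.png'); print(n,d['wfc'].round(3).tolist(),d['fx'],(d['depth']>0).mean())
print(r.current_t(),r.current_tool_pos(),r.current_ee_rot(),r.finger_overhang,r.current_contact_force(),r.current_opening())
E
```

```text
scene [[0.399, 0.535, -0.744, 1.401], [0.917, -0.237, 0.321, -0.349], [-0.005, -0.811, -0.586, 0.742], [0.0, 0.0, 0.0, 1.0]] 375.0540870599238 0.996002197265625
top [[0.025, -0.988, 0.151, 0.389], [-1.0, -0.023, 0.015, -0.013], [-0.011, -0.151, -0.988, 1.278], [0.0, 0.0, 0.0, 1.0]] 480.46055094921877 0.9959360758463541
wrist [[0.364, 0.883, 0.296, 0.126], [0.931, -0.345, -0.117, 0.542], [-0.002, 0.318, -0.948, 0.373], [0.0, 0.0, 0.0, 1.0]] 302.64900654343074 0.9961446126302084
0.15 [0.20122115 0.51162485 0.25288443] [ 1.86312413e-01  9.82490451e-01 -4.29215125e-04 -1.23013824e-04] 0.022 [-0.10819298  0.62236364 -1.01035723] 0.998148169941404
```

View pics/scene0.png

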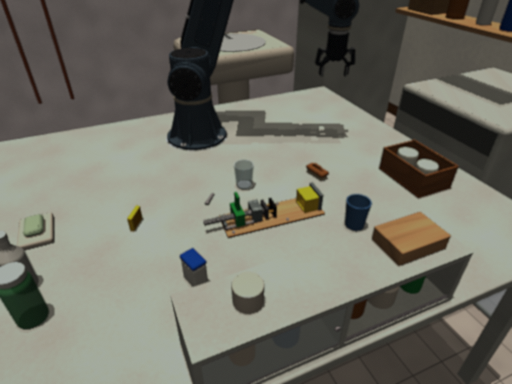

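View pics/top0.png

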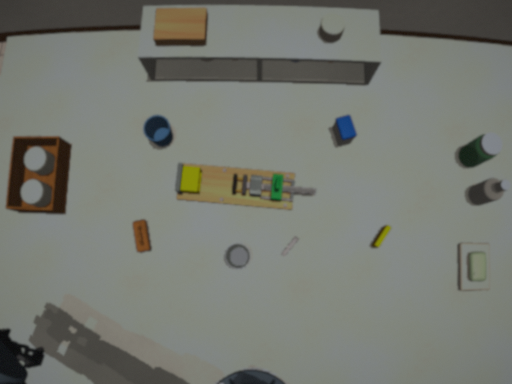

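View pics/wrist0.png

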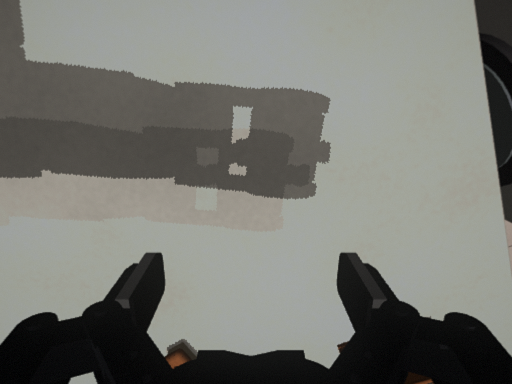

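The top view shows the clamp at about (180–315, 190) with its box at (190,180) and trigger at (277,187). The lid stands at (382,236). The jar, clip, brush, holder and beaker are all well apart. I'll take rough positions from the top camera.

```bash
cat > rough.py <<'E'
from h import *
for n in ('top','scene'):
    d=snap(n,n+'1.png'); hsv=cv2.cvtColor(d['pixels'],cv2.COLOR_RGB2HSV)
    Y=((hsv[...,0]>24)&(hsv[...,0]<34)&(hsv[...,1]>170)&(hsv[...,2]>80)).astype(np.uint8)
    G=((hsv[...,0]>50)&(hsv[...,0]<80)&(hsv[...,1]>150)).astype(np.uint8)
    for nm,m in(('Y',Y),('G',G)):
        k,l,s,c=cv2.connectedComponentsWithStats(m)
        for i in range(1,k):
            if s[i,4]<20: continue
            P,_=cloud(d,l==i)
            z=np.percentile(P[:,2],95); T=P[P[:,2]>z-.008]
            (cx,cy),wh,a=cv2.minAreaRect(T[:,:2].astype(np.float32)*1000)
            print(n,nm,c[i].round(1),s[i,4],'zmax',z.round(4),'top rect',round(cx,1),round(cy,1),np.round(wh,1),round(a,1))
E
python3 rough.py
```

```text
top Y [190.7 178.9] 477 zmax 0.0639 top rect 617.4 173.3 [45.6 62.9] 85.1
top Y [381.7 235.6] 107 zmax 0.0531 top rect 480.3 -328.3 [10.8 61.7] 56.8
top G [276.3 187.1] 201 zmax 0.1133 top rect 601.9 -53.2 [ 9.8 27.8] 89.4
scene Y [307.9 193.7] 196 zmax 0.0617 top rect 618.3 171.4 [47.8 63.3] 87.2
scene Y [133.1 213.1] 55 zmax 0.0514 top rect 482.3 -330.6 [12.1 62.4] 58.4
scene G [237.6 212. ] 207 zmax 0.1082 top rect 604.4 -56.4 [ 4.8 21.3] 77.7
scene G [413.1 285.8] 173 zmax 0.0637 top rect 1019.0 230.6 [21.1  4.7] 77.1
```

```bash
cat >> h.py <<'E'
def quat(xdir):
    x=np.array([xdir[0],xdir[1],0.]);x/=np.linalg.norm(x);z=np.array([0,0,-1.]);y=np.cross(z,x)
    return R.from_matrix(np.c_[x,y,z]).as_quat()
def best(p,xdir):
    out=[]
    for s in(1,-1):
        q=quat(s*np.array(xdir)); j=r.inverse_kinematics(p,q)
        if j is not None: out.append((np.abs(np.array(j)-r.current_q()).max(),s,j,q))
    return sorted(out,key=lambda a:a[0])
E
python3 - <<'E'
from h import *
cx=np.array([.9977,-.0685])
for p in ([.60,.04,.30],[.61,.12,.1],[.60,-.17,.1]):
    for o in best(p,cx): print(p,o[0].round(2),o[1],np.round(o[2],2))
    for o in best(p,[-cx[1],cx[0]]): print(p,'y',o[0].round(2),o[1],np.round(o[2],2))
o=best([.58,.04,.30],cx)[0]
print(o[1]); r.move_to([.58,.04,.30],o[3]); r.sleep(.2)
d=snap('wrist','w1.png'); print(r.current_t())
import pickle; pickle.dump(d,open('w1.pkl','wb'))
E
```

```text
[0.6, 0.04, 0.3] 1.43 -1 [-0.01  0.4   1.46 -0.    1.28 -1.51]
[0.6, 0.04, 0.3] 1.71 1 [-0.01  0.4   1.46 -0.    1.28  1.63]
[0.6, 0.04, 0.3] y 1.12 1 [-0.01  0.4   1.46 -0.    1.28  0.06]
[0.61, 0.12, 0.1] 1.3 -1 [ 0.12  0.66  1.57 -0.    0.91 -1.38]
[0.61, 0.12, 0.1] 1.84 1 [ 0.12  0.66  1.57 -0.    0.91  1.76]
[0.61, 0.12, 0.1] y 0.99 1 [ 0.12  0.66  1.57 -0.    0.91  0.19]
[0.6, -0.17, 0.1] 1.46 1 [-0.35  0.66  1.56 -0.    0.91  1.29]
[0.6, -0.17, 0.1] 1.77 -1 [-0.35  0.66  1.56 -0.    0.91 -1.85]
[0.6, -0.17, 0.1] y 1.46 1 [-0.35  0.66  1.56 -0.    0.91 -0.28]
[0.6, -0.17, 0.1] y 2.94 -1 [-0.35  0.66  1.56 -0.    0.91  2.86]
-1
2.675
```

View pics/w1.png

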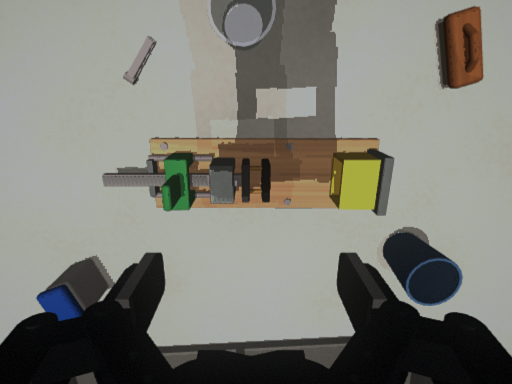

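The wrist view shows the clamp along row 180. The bar tail is at (105,181), the green tab at (168,195), the jaw plate at about col 245, the pad at about col 266 and the box at (355,182). Next I'll measure its frame from edges and depth.

```bash
python3 - <<'E'
from h import *
import pickle; d=pickle.load(open('w1.pkl','rb'))
P,uv=cloud(d); hsv=cv2.cvtColor(d['pixels'],cv2.COLOR_RGB2HSV)[uv[:,1],uv[:,0]]
print('table z',np.median(P[(uv[:,0]<300)&(uv[:,0]>200)&(uv[:,1]>220)&(uv[:,1]<240),2]))
reg=(uv[:,1]>130)&(uv[:,1]<220)&(uv[:,0]>95)&(uv[:,0]<400)
def rect(m,nm):
    Q=P[m]; c,wh,a=cv2.minAreaRect(Q[:,:2].astype(np.float32)*1000); print(nm,m.sum(),np.round(c,1),np.round(wh,1),round(a,2),'z',np.median(Q[:,2]).round(4)); return Q
yel=(hsv[:,0]>22)&(hsv[:,0]<35)&(hsv[:,1]>170)
Q=rect(reg&yel&(P[:,2]>.054)&(P[:,2]<.066),'boxtop')
B=rect(reg&(P[:,2]>.006)&(P[:,2]<.014)&(uv[:,0]>140)&(uv[:,0]<380),'board')
G=rect(reg&(P[:,2]>.105)&(P[:,2]<.118),'tabtop')
# clamp frame
bt=cv2.minAreaRect(B[:,:2].astype(np.float32)*1000)
pts=cv2.boxPoints(bt); print(pts.round(1).tolist())
# line fits: board long edges
m=reg&(P[:,2]>.006)&(P[:,2]<.014)&(uv[:,0]>165)&(uv[:,0]<370)
for nm,f in(('lo',np.min),('hi',np.max)):
    ys=np.arange(-.06,.16,.01); e=[]
    for y in ys:
        s=m&(abs(P[:,1]-y)<.003)
        if s.sum()>3: e.append((y,f(P[s,0])))
    e=np.array(e); k=np.polyfit(e[:,0],e[:,1],1); print(nm,k,np.degrees(np.arctan(k[0])), (e[:,1]-np.polyval(k,e[:,0])).std())
E
```

```text
table z 0.00035347607011157467
boxtop 3 [600.3 152.4] [ 0.  23.4] 87.32 z 0.0589
board 8532 [609.1  57.4] [311.6  99.2] 86.17 z 0.0102
tabtop 264 [601.2 -51.8] [10.4 29.2] 86.99 z 0.1116
[[549.0999755859375, -94.80000305175781], [648.2000122070312, -101.4000015258789], [669.0, 209.5], [569.9000244140625, 216.10000610351562]]
lo [0.06617058 0.55566575] 3.7857760368051383 9.557723618549618e-05
hi [0.16151474 0.64635313] 9.174878753296422 0.015702644071087044
```

```bash
cat >> h.py <<'E'
TH=np.radians(3.8); CO=np.array([.6078,.0416,0])
CY=np.array([np.sin(TH),np.cos(TH),0]); CX=np.array([np.cos(TH),-np.sin(TH),0]); CZ=np.array([0,0,1.])
CM=np.c_[CX,CY,CZ]
def c2w(p): return CO+CM@np.array(p,float)
def w2c(P): return (np.asarray(P)-CO)@CM
E
cat > prof.py <<'E'
from h import *
def prof(d,lo,hi,y0=-30,y1=120,xw=.02):
    P,uv=cloud(d); C=w2c(P)*1000; px=d['pixels'][uv[:,1],uv[:,0]].sum(1)
    m=(abs(C[:,0])<xw*1000)&(C[:,2]>lo)&(C[:,2]<hi)&(C[:,1]>y0)&(C[:,1]<y1)
    for a in np.arange(y0,y1,2.):
        s=m&(C[:,1]>=a)&(C[:,1]<a+2)
        if s.sum(): print(a,s.sum(),'zmed %.0f zmax %.0f bright %d'%(np.median(C[s,2]),C[s,2].max(),np.median(px[s])))
E
python3 - <<'E'
from prof import *
import pickle; d=pickle.load(open('w1.pkl','rb'))
prof(d,45,80)
E
```

```text
-30.0 48 zmed 60 zmax 62 bright 270
-28.0 54 zmed 60 zmax 62 bright 269
-26.0 51 zmed 60 zmax 61 bright 154
-24.0 11 zmed 58 zmax 59 bright 100
-14.0 31 zmed 54 zmax 56 bright 95
-12.0 62 zmed 55 zmax 57 bright 93
-10.0 32 zmed 55 zmax 57 bright 97
-8.0 56 zmed 55 zmax 57 bright 97
-6.0 62 zmed 54 zmax 56 bright 97
12.0 61 zmed 54 zmax 56 bright 62
14.0 49 zmed 55 zmax 57 bright 63
16.0 43 zmed 55 zmax 57 bright 65
18.0 56 zmed 55 zmax 57 bright 61
20.0 35 zmed 55 zmax 56 bright 71
22.0 3 zmed 52 zmax 53 bright 121
108.0 15 zmed 59 zmax 62 bright 170
110.0 71 zmed 60 zmax 62 bright 396
112.0 46 zmed 60 zmax 62 bright 403
114.0 50 zmed 60 zmax 61 bright 401
116.0 52 zmed 60 zmax 62 bright 402
118.0 51 zmed 60 zmax 61 bright 401
```

The frame fits: board is 311.6 × 99.2 mm, mouth at y≈109.5, pad face at y≈22, so jaw ≈ 4 mm. Now the lid.

```bash
python3 - <<'E'
from h import *
l=np.array([.82,-.57]); p=[.481,-.329,.22]
for o in best(p,l): print(o[0].round(2),o[1],np.round(o[2],2))
o=best(p,l)[0]
r.move_to(p,o[3]); r.sleep(.2)
d=snap('wrist','w2.png'); print(r.current_t())
P,uv=cloud(d); hsv=cv2.cvtColor(d['pixels'],cv2.COLOR_RGB2HSV)[uv[:,1],uv[:,0]]
yel=(hsv[:,0]>20)&(hsv[:,0]<36)&(hsv[:,1]>140)
near=np.linalg.norm(P[:,:2]-[.481,-.329],axis=1)<.06
for nm,m in(('top',near&(P[:,2]>.044)&(P[:,2]<.058)),('yel',near&yel)):
    c,wh,a=cv2.minAreaRect(P[m][:,:2].astype(np.float32)*1000); print(nm,m.sum(),np.round(c,1),np.round(wh,1),round(a,2),np.median(P[m,2]),P[m,2].max())
    print(cv2.boxPoints((c,wh,a)).round(1).tolist())
E
```

```text
0.67 -1 [-0.68  0.44  1.6  -0.    1.1  -1.64]
3.01 1 [-0.68  0.44  1.6  -0.    1.1   1.5 ]
4.375
top 869 [ 479.5 -329.8] [14.  63.2] 57.1 0.04996738850860816 0.05217449511098754
[[449.20001220703125, -318.5], [502.20001220703125, -352.79998779296875], [509.79998779296875, -341.1000061035156], [456.79998779296875, -306.79998779296875]]
yel 779 [ 468.4 -336.6] [85.6 60.8] 33.18 0.049997182512377614 0.28156212899252403
[[415.8999938964844, -334.6000061035156], [449.20001220703125, -385.5], [520.7999877929688, -338.6000061035156], [487.6000061035156, -287.79998779296875]]
```

View pics/w2.png

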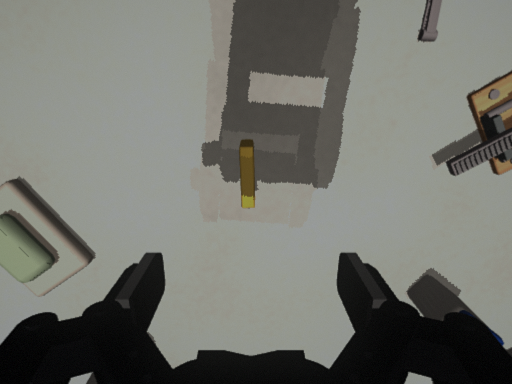

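The lid is seen end-up at (247,172), 14 × 63 mm, with free space all round. Picking it by its thickness.

```bash
python3 - <<'E'
from h import *
l=-np.array([53,-34.3]); q=quat(l); c=np.array([.4795,-.3298])
r.set_gripper(.6,25)
r.move_to([*c,.11],q)
r.move_linear([*c,.036],vel=.1)
r.set_gripper(0.0,25); print('open',r.current_opening(),r.current_tool_pos())
r.move_linear([*c,.16],vel=.15)
print(r.current_opening(),r.current_contact_force(),r.current_t())
d=snap('wrist','w3.png')
E
```

```text
open 0.15958061294379283 [ 0.47975706 -0.33000172  0.03649962]
0.15947099788348484 [-0.30043944 -0.26493028 -0.81102639] 7.6083
```

View pics/w3.png

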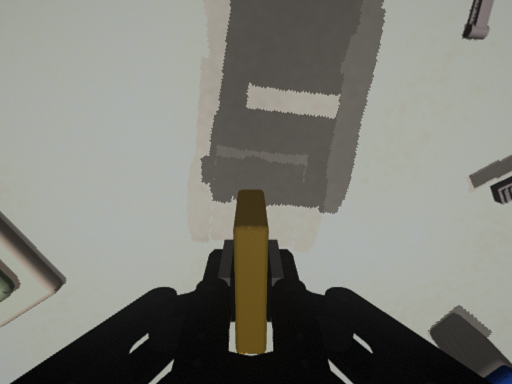

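```bash
python3 - <<'E'
from h import *
q=quat(-CX[:2]); p=c2w([0,.072,0])
r.move_linear([.4795,-.3298,.23],vel=.2)
r.move_to([p[0],p[1],.23],q)
r.move_linear([p[0],p[1],.08],vel=.15); r.sleep(.2)
d=snap('wrist','w4.png')
print(r.current_t(),w2c(r.current_tool_pos()),r.current_opening())
E
```

```text
11.25 [0.00023871 0.07205057 0.08056256] 0.1575341564057984
```

View pics/w4.png

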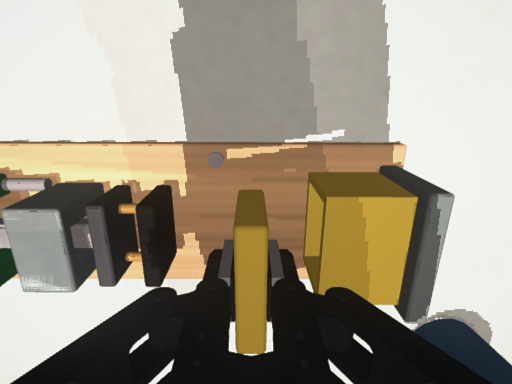

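The lid hangs over the gap at (251,270), pad at col 160 on the left and box at col 310 on the right. I'll check finger clearance from the depth.

```bash
python3 - <<'E'
from h import *
d=snap('wrist','w5.png'); P,uv=cloud(d); q=R.from_quat(r.current_ee_rot()); T=(P-r.current_tool_pos())@q.as_matrix()*1000
m=(uv[:,1]>225)&(P[:,2]>.065)&(d['depth'][uv[:,1],uv[:,0]]<.22)
for a in range(-80,30,6):
    s=m&(T[:,2]>=a)&(T[:,2]<a+6)
    if s.sum(): print(a,s.sum(),T[s,1].min().round(),T[s,1].max().round())
E
```

```text
-74 12 -11.0 20.0
-68 2706 -60.0 62.0
-62 6017 -60.0 61.0
-56 5296 -56.0 58.0
-50 3837 -52.0 55.0
-44 2806 -48.0 50.0
-38 5040 -44.0 47.0
-32 2173 -41.0 43.0
-26 1318 -38.0 39.0
-20 1791 -25.0 26.0
-14 3469 -20.0 21.0
-8 408 -20.0 21.0
-2 351 -19.0 21.0
4 775 -20.0 93.0
10 2467 -19.0 95.0
```

```bash
python3 - <<'E'
from h import *
p=c2w([0,.072,0])
r.move_linear([p[0],p[1],.0505],vel=.08)
f0=np.mean([r.current_contact_force() for _ in range(3)],0)
for z in (.049,.048,.047,.0463):
    r.move_linear([p[0],p[1],z],vel=.03); f=r.current_contact_force(); print(z,r.current_tool_pos()[2].round(4),(f-f0).round(2))
    if f[2]-f0[2]>2.5: break
r.set_gripper(.26,20); r.sleep(.1); print(r.current_opening())
r.move_linear([p[0],p[1],.16],vel=.15)
r.sleep(.1); d=snap('wrist','w6.png'); print(r.current_t())
P,uv=cloud(d); C=w2c(P)*1000
m=(C[:,2]>54)&(C[:,2]<66)&(C[:,1]>45)&(C[:,1]<104)&(abs(C[:,0])<50)
c,wh,a=cv2.minAreaRect(C[m][:,:2].astype(np.float32)); print(m.sum(),np.round(c,1),np.round(wh,1),a)
E
```

```text
0.049 0.0492 [ 0.16  0.66 -0.61]
0.048 0.048 [-1.03  0.56 -0.36]
0.047 0.0469 [0.13 0.48 0.51]
0.0463 0.0465 [-1.21  0.26  4.33]
0.25933971722793947
14.225
1397 [ 0.  72.8] [13.9 63. ] 89.66918182373047
```

View pics/w6.png

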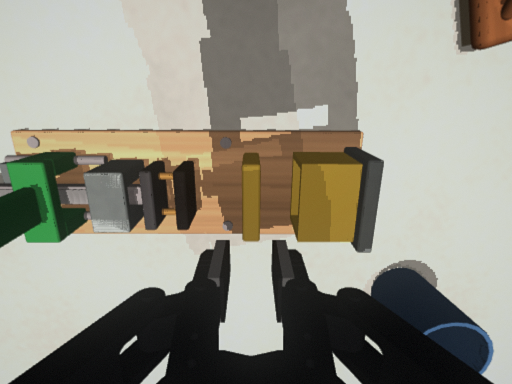

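The lid stands at clamp x 0.0, y 72.8, turned 0.3°, upright and released. Next I'll shut the gripper and go behind the trigger.

```bash
python3 - <<'E'
from h import *
q=quat(CY[:2])
r.move_linear(list(c2w([0,.05,.22])),vel=.2)
r.move_to(list(c2w([0,-.128,.2])),q)
r.set_gripper(0.0,40)
r.move_linear(list(c2w([0,-.128,.1])),vel=.15); r.sleep(.2)
f0=np.mean([CY@r.current_contact_force() for _ in range(8)]); np.save('f0.npy',f0)
print('f0',f0,r.current_t(),r.current_opening())
for y in (-118,-115,-112,-110,-108,-106,-103,-100,-97,-94,-91,-88):
    r.move_linear(list(c2w([0,y/1000,.1])),vel=.06)
    f=np.mean([CY@r.current_contact_force() for _ in range(4)])-f0
    print(y,(w2c(r.current_tool_pos())*1000).round(2),round(f,2),round(r.current_t(),2))
    if f<-25: break
E
```

```text
f0 -0.8343050770241928 17.2167 -0.00026935825958408934
-118 [ 2.0000e-02 -1.1747e+02  1.0013e+02] 1.09 17.53
-115 [-2.0000e-02 -1.1489e+02  9.9990e+01] 1.67 17.78
-112 [  -0.   -111.89   99.98] 1.04 18.03
-110 [ 1.0000e-02 -1.1004e+02  1.0001e+02] -1.2 18.28
-108 [ 3.0000e-02 -1.0801e+02  1.0001e+02] -1.25 18.53
-106 [ 3.0000e-02 -1.0609e+02  1.0005e+02] -3.1 18.78
-103 [ 3.0000e-02 -1.0309e+02  1.0001e+02] -2.94 19.03
-100 [ 4.0000e-02 -1.0007e+02  1.0002e+02] -2.01 19.28
-97 [ 4.0000e-02 -9.7070e+01  1.0002e+02] -3.59 19.53
-94 [ 5.0000e-02 -9.4070e+01  1.0002e+02] -3.83 19.78
-91 [ 6.0000e-02 -9.1080e+01  1.0003e+02] -3.9 20.03
-88 [ 8.0000e-02 -8.8070e+01  1.0003e+02] -4.46 20.28
```

```bash
python3 - <<'E'
from prof import *
d=snap('top','t2.png'); prof(d,40,68,-30,130,.02)
d=snap('scene','s2.png'); im=cv2.imread('pics/t2.png')[130:230,150:350]; im2=cv2.imread('pics/s2.png')[150:260,180:360]
a=cv2.resize(im,None,fx=3,fy=3,interpolation=2); b=cv2.resize(im2,(600,300),interpolation=2); cv2.imwrite('pics/c2.png',np.vstack([a,b]))
E
```

```text
2.0 2 zmed 54 zmax 58 bright 195
4.0 13 zmed 55 zmax 61 bright 194
6.0 9 zmed 54 zmax 58 bright 197
8.0 13 zmed 55 zmax 58 bright 214
10.0 8 zmed 57 zmax 59 bright 222
12.0 13 zmed 54 zmax 58 bright 247
16.0 1 zmed 41 zmax 41 bright 294
22.0 1 zmed 44 zmax 44 bright 340
26.0 1 zmed 41 zmax 41 bright 273
28.0 5 zmed 42 zmax 58 bright 240
30.0 17 zmed 55 zmax 59 bright 162
32.0 11 zmed 55 zmax 60 bright 108
34.0 9 zmed 56 zmax 61 bright 119
36.0 9 zmed 55 zmax 59 bright 135
38.0 13 zmed 54 zmax 59 bright 232
40.0 1 zmed 53 zmax 53 bright 246
64.0 19 zmed 55 zmax 65 bright 237
66.0 12 zmed 62 zmax 63 bright 299
68.0 11 zmed 60 zmax 62 bright 335
70.0 12 zmed 62 zmax 63 bright 343
72.0 12 zmed 59 zmax 62 bright 346
74.0 12 zmed 60 zmax 64 bright 344
76.0 11 zmed 60 zmax 63 bright 340
78.0 7 zmed 57 zmax 64 bright 362
108.0 6 zmed 59 zmax 63 bright 291
110.0 12 zmed 61 zmax 65 bright 319
112.0 8 zmed 61 zmax 67 bright 329
114.0 14 zmed 61 zmax 65 bright 343
116.0 11 zmed 62 zmax 64 bright 347
118.0 12 zmed 61 zmax 63 bright 346
120.0 13 zmed 62 zmax 66 bright 348
122.0 10 zmed 61 zmax 66 bright 348
124.0 11 zmed 61 zmax 66 bright 348
126.0 12 zmed 62 zmax 64 bright 348
128.0 12 zmed 61 zmax 64 bright 348
```

View pics/c2.png

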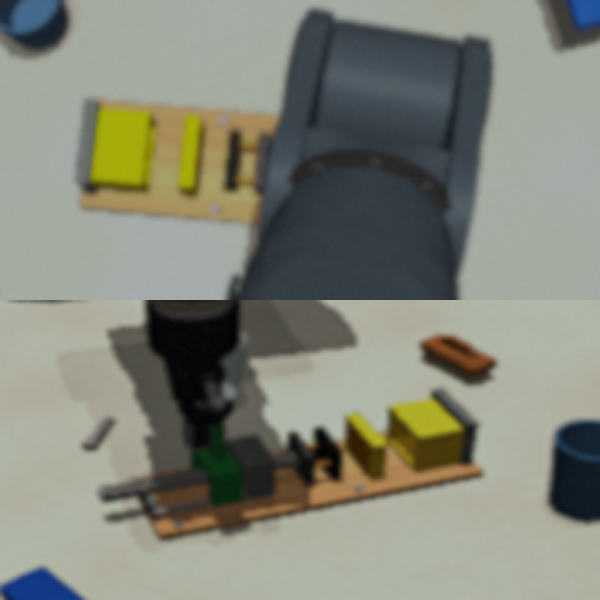

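The overhead depth shows the pad face moving from 22 to about 40 mm, with the gap still 16 mm and the lid still standing at y≈71. Now two more full strokes.

```bash
cat >> h.py <<'E'
def py(y,v=.08): r.move_linear(list(c2w([0,y/1000,.1])),vel=v)
def edges():
    C=[]
    for _ in range(3):
        d=optics.get_image('top'); d['wfc']=np.linalg.inv(d['camera_from_world']); P,uv=cloud(d); C.append(w2c(P)*1000)
    C=np.vstack(C); C=C[(abs(C[:,0])<20)&(C[:,2]>49)&(C[:,2]<68)&(C[:,1]>-5)&(C[:,1]<125)]
    h,b=np.histogram(C[:,1],np.arange(-5,126,1.)); on=h>4; i=0; out=[]
    while i<len(on):
        if on[i]:
            j=i
            while j<len(on) and on[j]: j+=1
            out.append((b[i],b[j])); i=j
        else: i+=1
    return out
E
python3 - <<'E'
from h import *
print(edges())
py(-115,.1); r.sleep(.25); py(-87.5); print(r.current_t(),edges(),CY@r.current_contact_force())
py(-115,.1); r.sleep(.25); print(edges()); py(-87.5); print(r.current_t(),edges(),CY@r.current_contact_force())
d=snap('scene','s3.png'); cv2.imwrite('pics/c3.png',cv2.resize(cv2.imread('pics/s3.png')[150:260,180:360],(720,440),interpolation=2))
E
```

```text
[(np.float64(4.0), np.float64(14.0)), (np.float64(30.0), np.float64(40.0)), (np.float64(64.0), np.float64(79.0)), (np.float64(109.0), np.float64(125.0))]
21.6917 [(np.float64(24.0), np.float64(35.0)), (np.float64(50.0), np.float64(61.0)), (np.float64(64.0), np.float64(79.0)), (np.float64(109.0), np.float64(125.0))] -4.042395763179248
[(np.float64(23.0), np.float64(34.0)), (np.float64(50.0), np.float64(60.0)), (np.float64(64.0), np.float64(79.0)), (np.float64(109.0), np.float64(125.0))]
23.1583 [(np.float64(44.0), np.float64(55.0)), (np.float64(70.0), np.float64(95.0)), (np.float64(109.0), np.float64(125.0))] -5.176202471368114
```

View pics/c3.png

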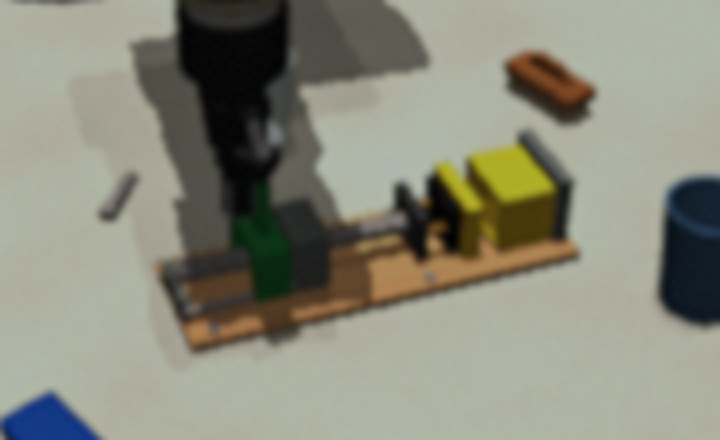

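The pad now pushes the lid, which is upright, and the jaw is at about 62 mm. A partial 10 mm stroke comes next, so the final one has room.

```bash
python3 - <<'E'
from h import *
E=lambda: [(int(a),int(b)) for a,b in edges()]
py(-115,.1); r.sleep(.25); py(-97.5); print(r.current_t(),E(),CY@r.current_contact_force())
py(-116,.1); r.sleep(.3); f0=np.mean([CY@r.current_contact_force() for _ in range(20)]); print('f0',f0,E())
def F(): 
    fs=[]
    for _ in range(6): fs.append(CY@r.current_contact_force()); r.sleep(.02)
    return -(np.mean(fs)-f0)
for y in (-108,-106,-104,-102,-100,-99,-98,-97,-96):
    py(y,.06); print(y,(w2c(r.current_tool_pos())*1000)[1].round(2),F().round(2),round(r.current_t(),2))
print(E())
E
```

```text
24.4 [(55, 66), (81, 106), (109, 125)] -1.9925453565772198
f0 0.5971979051589572 [(55, 66), (81, 107), (109, 125)]
-108 -107.59 1.86 25.72
-106 -106.23 4.55 26.07
-104 -104.23 5.23 26.42
-102 -102.26 6.06 26.77
-100 -100.42 7.11 27.12
-99 -99.65 8.42 27.47
-98 -98.76 9.93 27.82
-97 -97.9 10.41 28.17
-96 -96.98 11.2 28.52
[(64, 75), (85, 125)]
```

```bash
cat >> h.py <<'E'
def cl(lo,hi,n=6):
    C=[]
    for _ in range(n):
        d=optics.get_image('top'); d['wfc']=np.linalg.inv(d['camera_from_world']); P,uv=cloud(d); C.append(w2c(P)*1000)
    C=np.vstack(C); s=(abs(C[:,0])<22)&(C[:,2]>49)&(C[:,2]<68)&(C[:,1]>lo)&(C[:,1]<hi); y=C[s,1]
    return np.percentile(y,[2,50,98]).round(2),y.mean().round(2)
E
python3 - <<'E'
from h import *
f0=.597
def F(): 
    fs=[]
    for _ in range(10): fs.append(CY@r.current_contact_force()); r.sleep(.02)
    return -(np.mean(fs)-f0)
print('plate',cl(55,80))
for y in (-95,-94):
    py(y,.05); print(y,(w2c(r.current_tool_pos())*1000)[1].round(2),F().round(2),round(r.current_t(),2),cl(55,81)[:2],edges())
E
```

```text
plate (array([64.65, 69.28, 74.45]), np.float64(69.28))
-95 -96.09 12.03 29.38 (array([65.48, 70.17, 75.5 ]), np.float64(70.25)) [(np.float64(65.0), np.float64(76.0)), (np.float64(85.0), np.float64(125.0))]
-94 -95.2 12.45 30.25 (array([66.44, 71.14, 76.44]), np.float64(71.22)) [(np.float64(66.0), np.float64(77.0)), (np.float64(85.0), np.float64(125.0))]
```

```bash
python3 - <<'E'
from h import *
f0=.597
def F(): 
    fs=[]
    for _ in range(20): fs.append(CY@r.current_contact_force()); r.sleep(.02)
    return -(np.mean(fs)-f0)
py(-92.9,.05); print((w2c(r.current_tool_pos())*1000)[1].round(2),F().round(2),round(r.current_t(),2),cl(55,82),edges(),r.current_contact_force())
d=snap('scene','s4.png'); e=snap('top','t4.png')
a=cv2.resize(cv2.imread('pics/t4.png')[155:215,160:260],(700,300),interpolation=2)
b=cv2.resize(cv2.imread('pics/s4.png')[175:245,230:340],(700,300),interpolation=2); cv2.imwrite('pics/c4.png',np.vstack([a,b]))
C=w2c(cloud(e)[0])*1000
m=(C[:,2]>54)&(C[:,2]<66)&(C[:,1]>97)&(C[:,1]<108)&(abs(C[:,0])<50); print('lid x',np.percentile(C[m,0],[1,99]))
m=(C[:,2]>54)&(C[:,2]<66)&(C[:,1]>113)&(C[:,1]<140)&(abs(C[:,0])<50); print('box x',np.percentile(C[m,0],[1,99]))
E
```

```text
-94.19 13.38 31.28 (array([67.17, 71.99, 76.97]), np.float64(71.92)) [(np.float64(67.0), np.float64(78.0)), (np.float64(85.0), np.float64(125.0))] [ -0.27194411 -12.17304642  -0.63188845]
lid x [-29.6114757   33.52888438]
box x [-30.41024754  33.62593528]
```

View pics/c4.png

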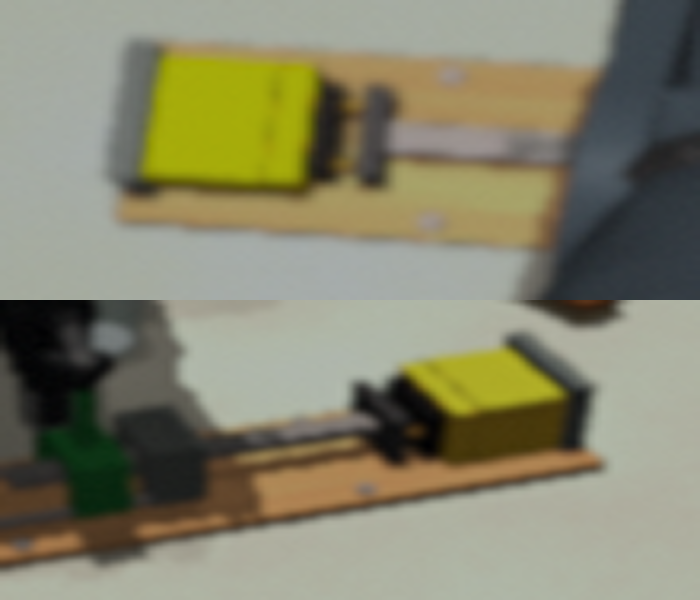

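The lid is flush on the mouth, with x spans of lid −30…33.5 and box −30…33.6. The gap between jaw plate and pad is about 8 mm out of 16, and the fingers are still on the trigger. One stability check, then hand in.

```bash
python3 - <<'E'
from h import *
r.sleep(.5); print(cl(55,82),w2c(r.current_tool_pos()).round(4),r.current_t()); r.hand_in()
E
```

```text
(array([67.25, 71.96, 76.91]), np.float64(71.9)) [ 1.000e-04 -9.420e-02  1.001e-01] 32.6333
the job is handed in; nothing more can be done
```

The lid is squeezed against the box at about half the pad's travel. I handed the job in at about 33 s, with the shut fingers still pushing the trigger.

- **Lid:** I picked it up by its thickness and stood it on the board at clamp x 0.0, y 72.8 mm, turned 0.3°, then let go. The pad pushed it upright against the box. In the last overhead view its sides lined up with the box's (-30 to 33.5 mm against -30 to 33.6 mm).
- **Pumping:** I used only the trigger, pushed from its -y side: three full strokes, one partial, then a slow final squeeze.
- **Pad squeeze:** The three last estimates spread a little around the 8 mm target:

| Source | Pad pushed in |
|---|---|
| Gap between jaw plate and pad | about 7.5 mm |
| Jaw position | about 7 mm |
| Push force | about 8.6 mm |

- **Stability:** The jaw plate did not move measurably over the half second before hand-in.
- **Not checked:** I kept clear of the other bathroom things but did not measure their positions again at the end.

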